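Face the label to the reader and set its light

TASK

Get the canister ready for reading: turn it round on its round pad until its striped label squarely faces the reader's dark window, and leave it standing upright, wholly on the pad. Then swing the lever of the dimmer box until its pointed end lines up with the little brass marker tab on the dial, and let go. Do not shift the marker tab or disturb the jar, the stapler or the hole punch standing by.

Things in the scene. Friction and masses are not known exactly. Their poses are not given: they have to be found in the camera images.
- reader: Label reader, fixed, left or right of the desk's middle: grey base plate 215 x 100 x 4 mm with a round black pad (80 mm across, top 8 mm above the desk) and a white head 70 x 90 mm, 100 mm high, whose dark window looks at the pad. Origin: at desk level under the pad's centre; x axis points to the head (its face is 80 mm from the pad centre), more or less away from the robot; z up.
- reader_window (a point): Centre of the reader's dark window, 78 mm from the pad centre along the reader's x, 60 mm above the desk.
- canister: Aluminium canister on the pad, 54 mm across, straight to 95 mm, white cap 50 mm across to 108 mm, 0.25 kg. Black-striped label over 80 degrees of one side; a black ridge on the cap (20 x 6 mm, to 112 mm) runs from the middle towards the label. Origin: centre of underside; x axis points to the label's middle, z up. Starts turned 45 to 180 degrees from facing the window; stays as it is left.
- label (a point): Middle of the label, on the canister's surface (27 mm from its axis, 50 mm above its underside).
- dimmer: Dimmer box of the reader's light, fixed: grey, 170 (x) x 230 (y) x 45 mm high, light grey dial on top with black ticks. Origin: centre of its underside; x axis points more or less away from the robot, z up. Lever and marker turn about one upright pivot, 45 mm along the box's +x from its origin.
- dim_lever (a joint): Angle (rad) of the black dimmer lever about its upright pivot: 0 when it points along the box's -x (towards the robot), positive counter-clockwise seen from above; -1.25 to 1.25. Stiff with friction (about 1.5 N at the grip), no spring: stays where it is left. In line with the marker when this equals joint dim_marker.
- lever_grip (a point): On the axis of the lever's upright round grip, 91 mm above the desk: black knob of 18 to 24 mm diameter, 70 mm from the pivot, rising from the lever bar (top 60 mm above the desk) to 106 mm. Pinch it from above; being round it may turn between the fingers. Its x axis points to the pivot.
- lever_tip (a point): Pointed end of the lever, 92 mm from the pivot, 56 mm above the desk. Its x axis points along the lever, from tip to pivot.
- dim_marker (a joint): Angle of the brass marker tab about the same pivot, same zero and sense as the lever. It stands somewhere between -0.35 and 1.0 rad; must not be moved. It takes about 4 N to shift.
- marker_tab (a point): Top of the brass marker tab (14 x 10 mm, 12 mm high, top 58 mm above the desk, with a small point towards the lever), 106 mm from the pivot, just beyond the lever's point; the lever passes it freely. Its x axis points to the pivot.
- clip_jar: Small glass jar of clips, 54 mm across, 57 mm high, about 115 mm from the pad centre, on the reader's +y side. Leave it. Origin: centre of its underside.
- stapler: Black stapler, 130 x 34 x 52 mm, about 115 mm from the pad centre, on the reader's -y side. Leave it. Origin: centre of its underside.
- punch: Steel hole punch, 100 x 50 x 50 mm, near the robot, between the two devices. Leave it. Origin: centre of its underside.

How it is judged:
By the outcome, as a careful person would: the job done as asked, in the order asked, and still so for the second after the job is handed in, with the robot touching nothing.
It also fails if it takes over 64 s, if anything falls off the work surface, if the arm or the gripper's body presses on something with over 40 N, if the wrist force passes 120 N, or if a joint passes its speed limit or range.

ROBOT

A 6-joint arm with a two-finger parallel gripper is mounted at the origin on the work surface. World frame = base frame: x ahead of the robot, y to its left, z up, the work surface at z = 0. Lengths are in m, angles in degrees, forces in N, time in s.
With the tool pointing down it reaches from about 0.375 to 0.9 m from the base axis. Payload 3.1 kg.
Tool frame: the origin (TCP) lies between the finger pads; the fingertips stand 11 mm ahead of it and the grasp point (between the pads) lies 8 mm behind it; z points along the fingers, y is the line along which they close (so a half turn about z gives the same grasp; the last joint's range is limited). The gripper opens to 87 mm and grips with 3 to 60 N. Pads are 19 mm wide; open, the fingers measure 117 mm over their backs; the gripper's body (75 mm by 190 mm) begins 51 mm behind the grasp point.
Start: joints at [-10.227, 30.224, 82.088, -0, 67.689, -10.227], TCP at [0.625, 0, 0.202] pointing down, gripper open.
Joint ranges: [-176.69, 176.69], [-43.24, 126.21], [12.49, 139.97], [-82, 262], [0, 151.66], [-163.58, 163.58]. Speed limits (degrees/s): [159.86, 159.86, 180, 180, 180, 180].

INTERFACE

Orientations are given as a 3x3 rotation matrix whose columns are the frame's x, y, z axes.
In Python, from rig import bot, viewer, workorder, models gives the robot as it stands.
- The arm moves only by the shell command python3 -m jog 'ROWS'. ROWS is JSON, a list of rows, each a list of 7 numbers: the opening, from 0 (shut) to 1 (fully open), then the shift along the tool's x, y, z in m, then the turn, a rotation vector about the tool's x, y, z in degrees. In form: [[claw, x, y, z, ax, ay, az], ...]. A call has 1 to 20 rows; each row is the pose to reach, as a shift and turn from the pose commanded when the call began, along the tool's axes at that moment; what a row does not reach only later rows make up. A row lasts 1/8 s, in which the tool goes at most 62.5 mm and 10.7 degrees, less where a joint would pass 70% of its speed; a pose out of reach is approached as far as the arm can. A call with a gripper value outside its range is refused whole. The fingers move at their own pace and stop on an object; the grip force is fixed at half the most. Time passes only in rows, so rows that repeat a pose let the fingers close. It gives the time, the measured TCP pose, the force, the opening and the grip force at its end, in the units of the state.
- bot.read_state(): the state, without advancing time (a new reading comes with each control period).
- viewer.capture(name): name is "scene" or "side" or "wrist"; returns (picture, depth): 384x512x3 uint8, blue, green, red; 384x512 float32, m along the optical axis (not along the pixel's ray), 0 where there is no reading.
- viewer.camera_info(name): a dict with "fx", "fy", "cx", "cy" (pixels), "dist_coeffs" ([k1, k2, p1, p2, k3] as OpenCV has them; the pictures are not rectified), "world_to_cam" (4x4, takes a point from world to camera coordinates). Camera axes: x right, y down, z forward; pixel columns grow to the right and rows downward; lengths in m; the calibration is good to about 2 mm. A picture is of the moment at which its call begins: read the wrist's pose just before it. camera_info takes no time and is no camera call; for the wrist camera it gives the pose at the moment of the call.
- workorder.hand_in(): hands the job in; it is judged then, once.
Trained networks look in the newest picture that a camera, given by its name, has taken for a name from the list of things; names that differ only in an ending like _2 or _b are one class to them, and where a whole thing is asked for, a point or a joint stands for the part that bears it (a point fixed in the world has none). Each returns a list of dicts, best first, with "p" (0 to 1); they miss things now and then, are a little off and sometimes report something else, mostly with a low value. They report only what shows in the picture. A call takes as long as a camera call.
- models.outline_of(camera, thing): "mask" (384x512 bool, what is visible of it).
- models.tip_of(camera, thing): "xyz" ([x, y, z] in m, in world coordinates, good to about 4 mm: a listed point, or the origin of a listed thing).
The state is a dict: "time_s": time; "joint_positions": joint angles; "qvel": joint speeds; "tau": joint torques, N m; "position": TCP position; "tcp_rot": TCP orientation; "force": force on the tool from outside, world axes, zero at the start; "moment": the same for the moment, N m; "opening": opening from 0.0 (shut) to 1.0 (fully open); "grasp_force": force on a finger pad.
Only numpy, scipy, OpenCV 4.12 (cv2) and the standard library are available. Lean on these libraries where they do the work, as an engineer would, in place of code of your own. Each camera call takes 0.05 s, during which the arm holds its last target. There are 200 camera calls.

## Working session

There is one attempt and no reset: what is moved stays moved. The work goes in short steps, Python scripts to look and compute and a shell command to move; the robot and the scene stay as the last step left them, time stands still between calls to the robot, and variables do not carry over. Pictures are saved under pics/ and viewed, at most 13 in all, crops included, and the job is handed in when it is done.

```bash
mkdir -p pics; cat > h.py <<'E'
import numpy as np,cv2
from rig import bot,viewer,workorder,models
np.set_printoptions(precision=4,suppress=True)
def cap(c,n):
    im,d=viewer.capture(c); cv2.imwrite(f'pics/{n}.png',im); return im,d
def tips(c,names):
    for n in names:
        r=models.tip_of(c,n); print(c,n,[(np.round(q['xyz'],4).tolist(),round(q['p'],2)) for q in r[:2]])
def proj(c,P):
    i=viewer.camera_info(c);T=np.array(i['world_to_cam']);K=np.array([[i['fx'],0,i['cx']],[0,i['fy'],i['cy']],[0,0,1]])
    return cv2.projectPoints(np.float64(P).reshape(-1,3),cv2.Rodrigues(T[:3,:3])[0],T[:3,3],K,np.array(i['dist_coeffs']))[0][:,0]
def unproj(c,uv,d=None,z=None):
    i=viewer.camera_info(c);T=np.linalg.inv(np.array(i['world_to_cam']));K=np.array([[i['fx'],0,i['cx']],[0,i['fy'],i['cy']],[0,0,1]])
    n=cv2.undistortPoints(np.float64(uv).reshape(-1,1,2),K,np.array(i['dist_coeffs']))[:,0]
    r=np.c_[n,np.ones(len(n))]@T[:3,:3].T; o=T[:3,3]
    s=np.asarray(d)[:,None] if d is not None else ((z-o[2])/r[:,2])[:,None]
    return o+s*r
E
python3 - <<'E'
from h import *
ims=[cap(c,c+'1')[0] for c in('scene','side')]
cv2.imwrite('pics/both.png',cv2.resize(np.vstack(ims),(450,675))[:600]) if 0 else None
N=['reader','reader_window','canister','label','dimmer','lever_grip','lever_tip','marker_tab','clip_jar','stapler','punch']
for c in('scene','side'): tips(c,N)
E
```

```text
scene reader [([0.4822, -0.2431, 0.0025], 0.93)]
scene reader_window [([0.561, -0.223, 0.061], 0.75)]
scene canister [([0.4828, -0.2343, 0.0083], 0.84)]
scene label [([0.4566, -0.2303, 0.0557], 0.53)]
scene dimmer [([0.5342, 0.2303, -0.0002], 0.7), ([0.4994, 0.1693, 0.052], 0.46)]
scene lever_grip [([0.5377, 0.2798, 0.0851], 0.59)]
scene lever_tip [([0.5194, 0.2955, 0.0589], 0.8)]
scene marker_tab [([0.5024, 0.1684, 0.0517], 0.43)]
scene clip_jar [([0.4734, -0.1309, 0.0001], 0.47)]
scene stapler [([0.5549, -0.3468, 0.0024], 0.91)]
scene punch [([0.5527, -0.3448, 0.0024], 0.36)]
side reader [([0.4805, -0.2475, -0.001], 0.86)]
side reader_window [([0.5582, -0.2255, 0.0581], 0.87)]
side canister [([0.4885, -0.2392, 0.0086], 0.73)]
side label [([0.4548, -0.2355, 0.0531], 0.63), ([0.4975, 0.1711, 0.057], 0.4)]
side dimmer [([0.5359, 0.2252, -0.0057], 0.63)]
side lever_grip [([0.538, 0.2798, 0.0881], 0.93)]
side lever_tip [([0.5202, 0.2944, 0.0549], 0.74)]
side marker_tab [([0.4961, 0.17, 0.06], 0.39)]
side clip_jar [([0.4713, -0.1295, -0.0045], 0.59)]
side stapler [([0.5515, -0.3442, -0.0003], 0.7)]
side punch [([0.4388, -0.005, -0.0021], 0.86)]
```

View pics/scene1.png

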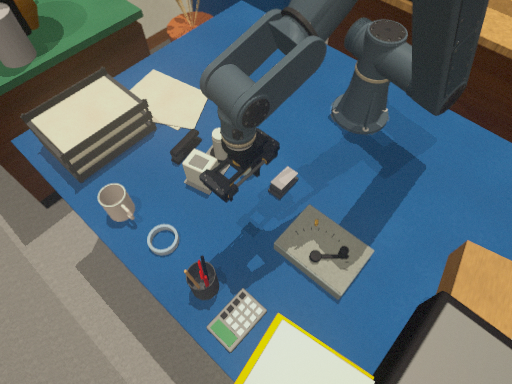

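View pics/side1.png

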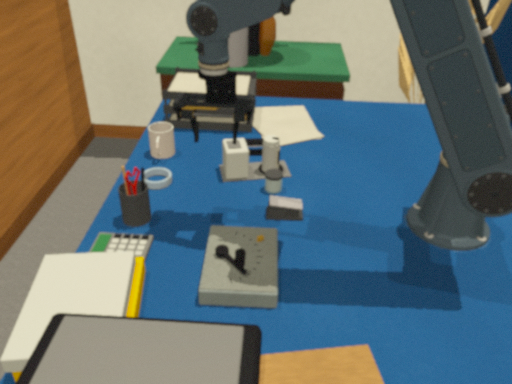

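The scene view shows the canister partly hidden behind the gripper (about 220,150), and the dimmer with its lever at (330,255) and the marker near (316,222). In the side view the canister is at (272,150) and the marker at (261,238). Next I'll move the wrist camera nearer.

```bash
python3 - <<'E'
from h import *
s=bot.read_state();print(np.array(s['tcp_rot']),s['position'])
T=np.linalg.inv(np.array(viewer.camera_info('wrist')['world_to_cam']));print(T)
E
```

```text
[[ 0.  1. -0.]
 [ 1. -0. -0.]
 [-0. -0. -1.]] [0.625  0.     0.2025]
[[ 1.      0.0002  0.001   0.6247]
 [ 0.0005 -0.9701 -0.2427  0.0657]
 [ 0.0009  0.2427 -0.9701  0.3851]
 [ 0.      0.      0.      1.    ]]
```

```bash
python3 -m jog '[[1,0,0,-0.06,0,0,0],[1,-0.05,-0.03,-0.08,0,0,0],[1,-0.1,-0.06,-0.08,0,0,0],[1,-0.15,-0.1,-0.08,0,0,0],[1,-0.2,-0.13,-0.08,0,0,0],[1,-0.22,-0.14,-0.08,0,0,0],[1,-0.22,-0.14,-0.08,0,0,0],[1,-0.22,-0.14,-0.08,0,0,0]]'
python3 - <<'E'
from h import *
print(bot.read_state()['qvel'])
im,d=cap('wrist','w1');np.save('d1.npy',d)
tips('wrist',['reader','reader_window','canister','label','clip_jar','stapler'])
cap('scene','s2');tips('scene',['canister','label','reader','reader_window','lever_tip','lever_grip','marker_tab','dimmer'])
E
```

```text
time_s: 2.2
position: [0.4853, -0.2193, 0.2825]
tcp_rot: [[-0.0, 1.0, 0.0], [1.0, 0.0, 0.001], [0.001, 0.0, -1.0]]
force: [-0.3, 0.1, -0.5]
opening: 1.002
grasp_force: 0.0
[ 1.2188  0.0272  0.0196 -0.1366 -0.0465 -0.1949]
wrist reader []
wrist reader_window [([0.558, -0.225, 0.0576], 0.93)]
wrist canister [([0.4845, -0.2319, 0.0071], 0.74)]
wrist label [([0.4575, -0.2314, 0.0563], 0.69)]
wrist clip_jar [([0.4715, -0.1328, 0.0007], 0.95)]
wrist stapler [([0.5523, -0.3416, 0.002], 0.91), ([0.4581, -0.2316, 0.0549], 0.31)]
scene canister [([0.4842, -0.2354, 0.0105], 0.88)]
scene label [([0.4602, -0.2359, 0.0584], 0.81)]
scene reader [([0.4852, -0.2422, 0.0002], 0.84), ([0.4717, -0.1323, -0.0], 0.69)]
scene reader_window [([0.5599, -0.2207, 0.0613], 0.82), ([0.4991, 0.1671, 0.0504], 0.37)]
scene lever_tip [([0.5222, 0.2975, 0.0558], 0.78)]
scene lever_grip [([0.5385, 0.2807, 0.0863], 0.67), ([0.4717, -0.1318, -0.0012], 0.5)]
scene marker_tab [([0.5004, 0.168, 0.0506], 0.44), ([0.5372, 0.2798, 0.0861], 0.42)]
scene dimmer [([0.5366, 0.2269, -0.0006], 0.78)]
```

View pics/w1.png

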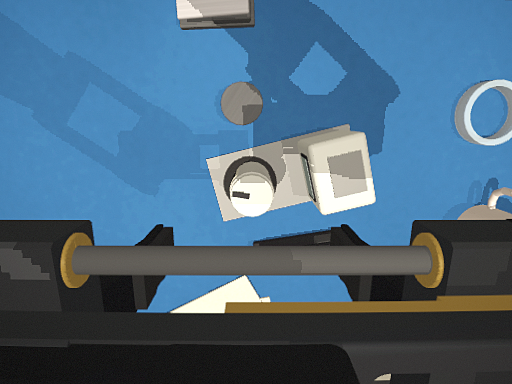

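The wrist view shows the cap centred near (252,190) with the ridge pointing left (about 241,195), the reader head at (340,172), the jar at (242,103), and the stapler mostly hidden under the gripper near (295,240). I'll measure the cap, ridge and head.

```bash
python3 - <<'E'
from h import *
im=cv2.imread('pics/w1.png');d=np.load('d1.npy')
v,u=np.mgrid[0:384,0:512];m=(d>0)&(v<225)
uv=np.c_[u[m],v[m]];P=unproj('wrist',uv,d=d[m]);g=im.mean(2)[m]
def near(c,r):return np.hypot(P[:,0]-c[0],P[:,1]-c[1])<r
cap_=near((.484,-.235),.04)&(P[:,2]>.109)
(c,r)=cv2.minEnclosingCircle(P[cap_][:,:2].astype(np.float32));print('cap',c,r,cap_.sum(),P[cap_].mean(0),np.percentile(P[cap_][:,2],[5,50,95]))
rd=near(c,.022)&(P[:,2]>.10)&(g<80);R=unproj('wrist',uv[rd],z=.12)
C=unproj('wrist',uv[cap_],z=.116);cc=cv2.minEnclosingCircle(C[:,:2].astype(np.float32));print('cap z-plane',cc)
print('ridge',rd.sum(),R.mean(0),cv2.minAreaRect(R[:,:2].astype(np.float32)*1000))
dv=R.mean(0)[:2]-cc[0];print('ridge dir',np.degrees(np.arctan2(dv[1],dv[0])),np.hypot(*dv))
w,V=np.linalg.eigh(np.cov(R[:,:2].T));print('ridge axis',np.degrees(np.arctan2(*V[::-1,1])))
hd=near((.595,-.215),.075)&(abs(P[:,2]-.1)<.006)
H=unproj('wrist',uv[hd],z=.1);print('head',hd.sum(),cv2.minAreaRect(H[:,:2].astype(np.float32)*1000))
pl=near((.483,-.24),.1)&(P[:,2]<.012)&(im.astype(int)[m].max(1)-im.astype(int)[m].min(1)<25)&(g>110)
Q=unproj('wrist',uv[pl],z=.004);print('plate',pl.sum(),cv2.minAreaRect(Q[:,:2].astype(np.float32)*1000))
x0,y0=195,110;cv2.imwrite('pics/crop1.png',cv2.resize(im[110:235,195:390],None,fx=4,fy=4))
E
```

```text
cap (0.4846731722354889, -0.2381264716386795) 0.025072451680898666 1422 [ 0.4846 -0.2371  0.1164] [0.1147 0.1163 0.1197]
cap z-plane ((0.484830766916275, -0.23750434815883636), 0.025223324075341225)
ridge 80 [ 0.4723 -0.2361  0.12  ] ((472.5989685058594, -236.01820373535156), (5.874558925628662, 18.319793701171875), 80.9950180053711)
ridge dir 173.71868904329165 0.012589784941878086
ridge axis 170.2274929094414
head 4264 ((592.1709594726562, -215.37269592285156), (69.58959197998047, 89.02935791015625), 13.869179725646973)
plate 3244 ((501.02239990234375, -241.4019775390625), (147.60289001464844, 103.42354583740234), 13.946639060974121)
```

View pics/crop1.png

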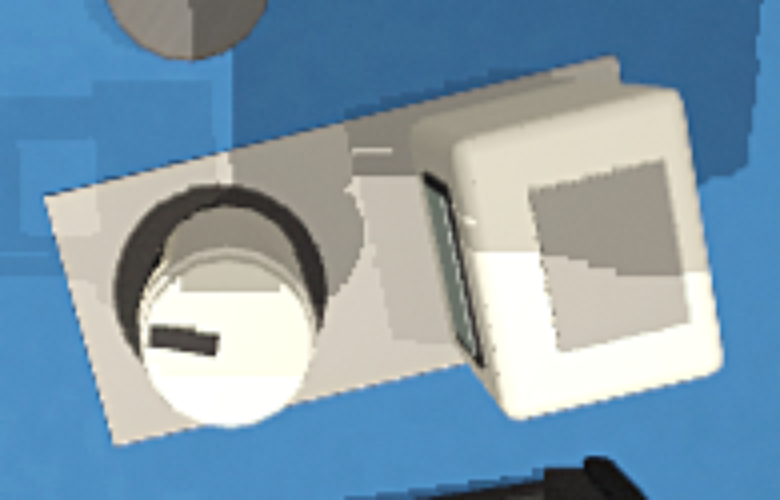

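```bash
python3 -m jog '[[1,-0.018,0,0.02,0,0,-10],[1,-0.018,0,0.05,0,0,-20],[1,-0.018,0,0.08,0,0,-30],[1,-0.018,0,0.1,0,0,-40],[1,-0.018,0,0.12,0,0,-50],[1,-0.018,0,0.13,0,0,-54],[1,-0.018,0,0.13,0,0,-54],[1,-0.018,0,0.13,0,0,-54]]'
python3 - <<'E'
from h import *
s=bot.read_state();print(s['joint_positions'],s['position'])
cap('wrist','w2');tips('wrist',['canister','label','lever_tip'])
E
```

```text
time_s: 4.0
position: [0.4854, -0.2383, 0.1529]
tcp_rot: [[-0.808, 0.589, 0.001], [0.589, 0.808, -0.001], [-0.001, -0.0, -1.0]]
force: [0.4, 1.1, -0.2]
opening: 1.0
grasp_force: 0.0
[-37.995   27.5611  97.1882   0.0005  55.196  -91.9335] [ 0.4854 -0.2383  0.1529]
wrist canister []
wrist label []
wrist lever_tip []
```

```bash
python3 -m jog '[[1,0,0,0.02,0,0,0],[1,0,0,0.04,0,0,0],[1,0,0,0.06,0,0,0],[1,0,0,0.07,0,0,0],[1,0,0,0.07,0,0,0],[0.65,0,0,0.07,0,0,0],[0.5,0,0,0.07,0,0,0],[0.4,0,0,0.07,0,0,0],[0.4,0,0,0.07,0,0,0],[0.4,0,0,0.07,0,0,0]]'
```

```text
time_s: 5.45
position: [0.4853, -0.2379, 0.0828]
tcp_rot: [[-0.809, 0.588, 0.001], [0.588, 0.809, 0.0], [-0.001, 0.0, -1.0]]
force: [-0.1, 1.7, 3.6]
opening: 0.559
grasp_force: 34.1
```

```bash
python3 -m jog '[[0.4,0,0,0,0,0,5],[0.4,0,0,0,0,0,13],[0.4,0,-0.001,0,0,0,22],[0.4,0,-0.001,0,0,0,31],[0.4,0,-0.002,0,0,0,40],[0.4,0,-0.002,0,0,0,49],[0.4,0,-0.003,0,0,0,58],[0.4,0,-0.003,0,0,0,67],[0.4,0,-0.004,0,0,0,76],[0.4,0,-0.004,0,0,0,85],[0.4,0,-0.005,0,0,0,94],[0.4,0,-0.005,0,0,0,103],[0.4,0,-0.006,0,0,0,112],[0.4,0,-0.006,0,0,0,121],[0.4,0.001,-0.007,0,0,0,130],[0.4,0.001,-0.007,0,0,0,139],[0.4,0.001,-0.007,0,0,0,148],[0.4,0.001,-0.007,0,0,0,154],[0.4,0.001,-0.007,0,0,0,157.6],[0.4,0.001,-0.007,0,0,0,157.6]]'
python3 -m jog '[[0.4,0,0,0,0,0,0],[0.75,0,0,0,0,0,0],[1,0,0,0,0,0,0],[1,0,0,0,0,0,0],[1,0,0,0,0,0,0],[1,0,0,-0.02,0,0,0],[1,0,0,-0.06,0,0,0],[1,0,0,-0.1,0,0,0],[1,0,0,-0.15,0,0,0],[1,0,0,-0.2,0,0,0],[1,0,0,-0.2,0,0,0],[1,0,0,-0.2,0,0,0]]'
python3 - <<'E'
from h import *
s=bot.read_state();print(s['joint_positions'])
cap('scene','s3');tips('scene',['canister','label','reader_window','clip_jar','stapler'])
im,d=cap('wrist','w3');np.save('d3.npy',d);tips('wrist',['canister','label','reader_window','clip_jar','stapler'])
E
```

```text
time_s: 7.95
position: [0.4799, -0.2427, 0.0828]
tcp_rot: [[0.972, -0.235, -0.0], [-0.235, -0.972, 0.001], [-0.0, -0.0, -1.0]]
force: [-0.4, 1.4, 4.8]
opening: 0.562
grasp_force: 34.4
time_s: 9.45
position: [0.4794, -0.2425, 0.2817]
tcp_rot: [[0.972, -0.235, -0.001], [-0.235, -0.972, 0.001], [-0.001, -0.001, -1.0]]
force: [0.5, -0.7, -0.6]
opening: 1.005
grasp_force: 0.0
[-38.756   18.4152  88.7897  -0.0029  72.8881  64.8401]
scene canister [([0.4813, -0.2408, 0.0066], 0.97)]
scene label [([0.5085, -0.2371, 0.0582], 0.94)]
scene reader_window [([0.562, -0.2216, 0.0609], 0.89)]
scene clip_jar [([0.4726, -0.132, -0.0018], 0.55)]
scene stapler [([0.5516, -0.3446, 0.0003], 0.62)]
wrist canister [([0.4808, -0.2363, 0.0081], 0.79)]
wrist label [([0.5068, -0.2354, 0.0568], 0.72)]
wrist reader_window [([0.5575, -0.2251, 0.0584], 0.77)]
wrist clip_jar [([0.4736, -0.1347, -0.0003], 0.81)]
wrist stapler [([0.5489, -0.3437, 0.0032], 0.75)]
```

View pics/w3.png

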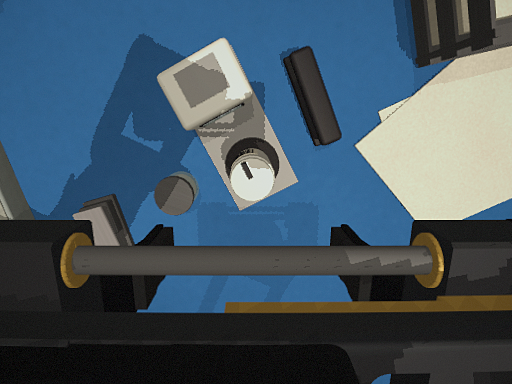

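The canister stands at (252,178) with its ridge pointing up-left towards the reader head (205,83). I'll measure it the same way as before.

```bash
python3 - <<'E'
from h import *
im=cv2.imread('pics/w3.png');d=np.load('d3.npy')
v,u=np.mgrid[0:384,0:512];m=(d>0)&(v<218)
uv=np.c_[u[m],v[m]];P=unproj('wrist',uv,d=d[m]);g=im.mean(2)[m]
def near(c,r):return np.hypot(P[:,0]-c[0],P[:,1]-c[1])<r
c_=near((.481,-.241),.04)&(P[:,2]>.109)
C=unproj('wrist',uv[c_],z=.116)[:,:2];cc=cv2.minEnclosingCircle(C.astype(np.float32));print(cc,C.mean(0),c_.sum(),np.percentile(P[c_][:,2],[5,50,95]))
for t in(70,100,130):
    rd=near(cc[0],.022)&(P[:,2]>.10)&(g<t);R=unproj('wrist',uv[rd],z=.12)[:,:2]
    dv=R.mean(0)-cc[0];w,V=np.linalg.eigh(np.cov(R.T))
    print(t,rd.sum(),R.mean(0),np.degrees(np.arctan2(dv[1],dv[0])),np.hypot(*dv),'axis',np.degrees(np.arctan2(*V[::-1,1])),cv2.minAreaRect(R.astype(np.float32)*1000)[1:])
hd=near((.592,-.215),.075)&(abs(P[:,2]-.1)<.006)
h=cv2.minAreaRect(unproj('wrist',uv[hd],z=.1)[:,:2].astype(np.float32)*1000);print('head',h)
E
```

```text
((0.4816509485244751, -0.24333162605762482), 0.02523760497570038) [ 0.4818 -0.2437] 1481 [0.1159 0.1175 0.121 ]
70 79 [ 0.4937 -0.2407] 12.095071269473856 0.012359689365316779 axis -166.93987614938328 ((18.589332580566406, 5.02859354019165), 12.714449882507324)
100 83 [ 0.4937 -0.2406] 12.63161151187917 0.012314792336347176 axis -167.08767127009614 ((18.589332580566406, 5.02859354019165), 12.714449882507324)
130 86 [ 0.4937 -0.2406] 12.773244561278139 0.012353848171825653 axis -168.12699192788176 ((19.20608139038086, 5.809207439422607), 11.178638458251953)
head ((594.4342041015625, -216.5147705078125), (69.15142059326172, 89.38384246826172), 14.087604522705078)
```

The ridge points at about 12.5° and the window bears about 13°, so the label is square and the canister is about 1.5 mm from the pad centre. Next is the dimmer.

```bash
python3 -m jog '[[1,-0.003,-0.02,-0.02,0,0,-5],[1,-0.007,-0.06,-0.02,0,0,-14],[1,-0.012,-0.1,-0.02,0,0,-24],[1,-0.017,-0.14,-0.02,0,0,-34],[1,-0.022,-0.18,-0.02,0,0,-44],[1,-0.027,-0.22,-0.02,0,0,-54],[1,-0.032,-0.26,-0.02,0,0,-64],[1,-0.037,-0.3,-0.02,0,0,-74],[1,-0.042,-0.34,-0.02,0,0,-84],[1,-0.047,-0.38,-0.02,0,0,-92],[1,-0.052,-0.42,-0.02,0,0,-100],[1,-0.055,-0.442,-0.02,0,0,-103.6],[1,-0.055,-0.442,-0.02,0,0,-103.6],[1,-0.055,-0.442,-0.02,0,0,-103.6],[1,-0.055,-0.442,-0.02,0,0,-103.6]]'
python3 - <<'E'
from h import *
print(bot.read_state()['joint_positions'])
im,d=cap('wrist','w4');np.save('d4.npy',d)
tips('wrist',['dimmer','lever_grip','lever_tip','marker_tab'])
cv2.imwrite('pics/w4c.png',cv2.resize(im[:260,100:450],None,fx=2.2,fy=2.2))
E
```

```text
time_s: 11.92
position: [0.5305, 0.1984, 0.3025]
tcp_rot: [[0.002, 1.0, -0.0], [1.0, -0.002, -0.0], [-0.0, -0.0, -1.0]]
force: [0.6, 0.0, 0.9]
opening: 0.996
grasp_force: 0.0
[ 9.2094 19.832  83.1644 -0.0202 77.0145  9.3244]
wrist dimmer [([0.5372, 0.2287, -0.0031], 0.75)]
wrist lever_grip [([0.5353, 0.2812, 0.0901], 0.69), ([0.4388, -0.0065, -0.0006], 0.69)]
wrist lever_tip [([0.526, 0.3009, 0.0587], 0.83)]
wrist marker_tab [([0.497, 0.1691, 0.0572], 0.55)]
```

View pics/w4c.png

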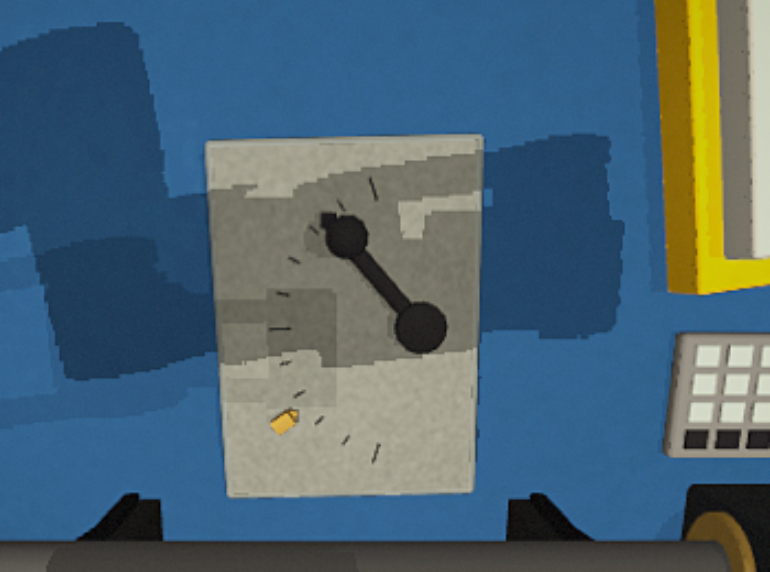

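The crop shows the lever pivot at (421,328), the grip at (346,236) and the brass marker at (285,420), with its point towards the pivot. The picture is unobstructed.

```bash
cat > dm.py <<'E'
from h import *
import sys
n=sys.argv[1];im=cv2.imread(f'pics/w{n}.png');d=np.load(f'd{n}.npy')
v,u=np.mgrid[0:384,0:512];m=(d>0)&(v<235)
uv=np.c_[u[m],v[m]];P=unproj('wrist',uv,d=d[m]);I=im[m].astype(int);g=I.mean(1)
bx=(abs(P[:,0]-.537)<.12)&(abs(P[:,1]-.228)<.13)&(P[:,2]>.035)
b=cv2.minAreaRect(unproj('wrist',uv[bx&(P[:,2]<.05)],z=.045)[:,:2].astype(np.float32)*1000);print('box',b)
br=bx&(I[:,2]-I[:,0]>60)&(I[:,2]>120);M=unproj('wrist',uv[br],z=.058)[:,:2];print('marker',br.sum(),M.mean(0),cv2.minAreaRect(M.astype(np.float32)*1000))
gr=bx&(P[:,2]>.1)&(P[:,2]<.112);G=unproj('wrist',uv[gr],z=.106)[:,:2];gc=cv2.minEnclosingCircle(G.astype(np.float32));print('grip',gr.sum(),gc)
yaw=b[2] if b[2]<45 else b[2]-90
a=np.radians(yaw);bc=np.array(b[0])/1000;pv=bc+.045*np.array([np.cos(a),np.sin(a)])
def ang(p):
    q=np.array(p)[:2]-pv;return np.degrees(np.arctan2(q[1],q[0]))%360-180-yaw,np.hypot(*q)
hub=bx&(g<60)&(np.hypot(*(P[:,:2]-pv).T)<.02)
H=P[hub];hz=np.median(H[:,2]);hc=cv2.minEnclosingCircle(unproj('wrist',uv[hub],z=hz)[:,:2].astype(np.float32));print('hub',hz,hc)
print('pivot box',pv,'yaw',yaw)
print('marker',ang(M.mean(0)),'grip',ang(gc[0]))
pv=np.array(hc[0]);print('hub based: marker',ang(M.mean(0)),'grip',ang(gc[0]))
lv=bx&(g<60)&(P[:,2]>.048)&(P[:,2]<.075);L=unproj('wrist',uv[lv],z=.058)[:,:2];r=np.hypot(*(L-pv).T)
t=r>.085
if t.any():print('tip',t.sum(),ang(L[t].mean(0)),r.max())
E
python3 dm.py 4
```

```text
box ((538.796142578125, 227.6286163330078), (168.7835693359375, 226.96055603027344), 1.2463388442993164)
marker 77 [0.4985 0.1677] ((499.4679260253906, 168.22206115722656), (17.92708396911621, 9.467774391174316), 33.8939208984375)
grip 317 ((0.5372897982597351, 0.28049010038375854), 0.011750848032534122)
hub 0.40150206073536343 ((0.5718344449996948, 0.24633890390396118), 0.03700517490506172)
pivot box [0.5838 0.2286] yaw 1.2463388442993164
marker (np.float64(34.308448586820816), np.float64(0.10476991308137928)) grip (np.float64(-49.38060351339374), np.float64(0.06966823786479853))
hub based: marker (np.float64(45.776959637378525), np.float64(0.10750395661098563)) grip (np.float64(-45.91818517723809), np.float64(0.04857609329073648))
tip 2 (np.float64(43.07794642811393), np.float64(0.10478045973273019)) 0.10730669792770484
```

```bash
python3 -m jog '[[0.7,0.03,0.003,0.02,0,0,-10],[0.7,0.06,0.006,0.06,0,0,-20],[0.7,0.082,0.007,0.1,0,0,-30],[0.7,0.082,0.007,0.13,0,0,-40],[0.7,0.082,0.007,0.15,0,0,-42],[0.7,0.082,0.007,0.15,0,0,-42],[0.7,0.082,0.007,0.17,0,0,-42],[0.7,0.082,0.007,0.19,0,0,-42],[0.7,0.082,0.007,0.21,0,0,-42],[0.7,0.082,0.007,0.22,0,0,-42],[0.7,0.082,0.007,0.22,0,0,-42],[0.4,0.082,0.007,0.22,0,0,-42],[0.2,0.082,0.007,0.22,0,0,-42],[0.1,0.082,0.007,0.22,0,0,-42],[0.1,0.082,0.007,0.22,0,0,-42],[0.1,0.082,0.007,0.22,0,0,-42]]'
python3 - <<'E'
import numpy as np
from h import *
s=bot.read_state();R=np.array(s['tcp_rot']);p=np.array(s['position']);pv=np.array([.5838,.2286])
q=p[:2]-pv;print(np.hypot(*q),np.degrees(np.arctan2(q[1],q[0])),s['joint_positions'][5])
a0=np.radians(181.25-49.4);r=.0697
for t in np.arange(0,90,6).tolist()+[83.7]:
    dv=r*(np.array([np.cos(a0+np.radians(t)),np.sin(a0+np.radians(t))])-[np.cos(a0),np.sin(a0)])
    print(t,np.round(R.T@np.r_[dv,0],4)[:2])
E
```

```text
time_s: 14.18
position: [0.5373, 0.2814, 0.0827]
tcp_rot: [[-0.669, 0.743, -0.001], [0.743, 0.669, -0.0], [0.0, -0.001, -1.0]]
force: [-2.2, -0.3, 19.0]
opening: 0.217
grasp_force: 14.4
0.07034456845850735 131.3688156686168 -24.89958062701852
0 [0. 0.]
6 [-0.0004 -0.0073]
12 [-0.0015 -0.0145]
18 [-0.0034 -0.0215]
24 [-0.0059 -0.0284]
30 [-0.0092 -0.0349]
36 [-0.0132 -0.041 ]
42 [-0.0178 -0.0467]
48 [-0.0229 -0.0519]
54 [-0.0286 -0.0565]
60 [-0.0347 -0.0605]
66 [-0.0412 -0.0638]
72 [-0.048  -0.0664]
78 [-0.055  -0.0683]
84 [-0.0622 -0.0695]
83.7 [-0.0619 -0.0694]
```

Fz is 19 N upward, so the fingertips may be resting on the lever. I'll raise by a few mm and regrip.

```bash
python3 -m jog '[[0.4,0,0,0,0,0,0],[0.4,0,0,-0.006,0,0,0],[0.4,0,0,-0.006,0,0,0],[0.1,0,0,-0.006,0,0,0],[0.1,0,0,-0.006,0,0,0],[0.1,0,0,-0.006,0,0,0],[0.1,0,0,-0.006,0,0,0]]'
```

```text
time_s: 15.05
position: [0.5374, 0.2815, 0.0883]
tcp_rot: [[-0.669, 0.743, -0.0], [0.743, 0.669, -0.0], [0.0, -0.0, -1.0]]
force: [0.5, 0.1, -0.1]
opening: 0.117
grasp_force: 0.0
```

```bash
python3 - <<'E'
from h import *
print(bot.read_state()['opening'],bot.read_state()['grasp_force'])
im,_=cap('side','sd5');a=cv2.resize(im[190:320,170:300],None,fx=4,fy=4)
for c in('side',):tips(c,['lever_grip','lever_tip','marker_tab'])
im,_=cap('scene','s5');b=cv2.resize(im[200:300,270:370],(520,520))
tips('scene',['lever_grip','lever_tip','marker_tab'])
cv2.imwrite('pics/c5.png',cv2.resize(np.hstack([a,b]),(800,400)))
E
```

```text
0.11719132438428753 0.0
side lever_grip [([0.5364, 0.2774, 0.0881], 0.59)]
side lever_tip [([0.5181, 0.2984, 0.0545], 0.86), ([0.5393, 0.2795, 0.0889], 0.17)]
side marker_tab [([0.4962, 0.1707, 0.0564], 0.48)]
scene lever_grip [([0.5364, 0.2768, 0.0851], 0.46), ([0.5562, -0.2218, 0.0582], 0.42)]
scene lever_tip [([0.5582, -0.2223, 0.0601], 0.59), ([0.5225, 0.2992, 0.0597], 0.56)]
scene marker_tab [([0.4797, -0.2388, 0.0065], 0.6), ([0.5009, 0.1669, 0.054], 0.58)]
```

View pics/c5.png

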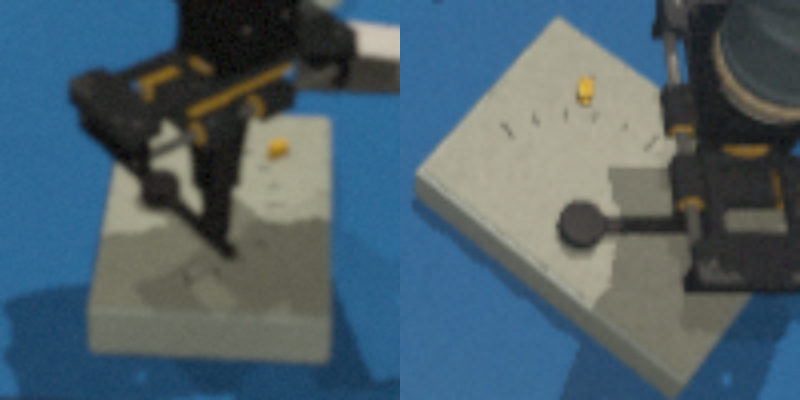

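```bash
python3 -m jog '[[0.0,0,0,0,0,0,0],[0.0,0,0,0,0,0,0],[0,0,0,0,0,0,0]]'
```

```text
time_s: 15.82
position: [0.5375, 0.2815, 0.0884]
tcp_rot: [[-0.669, 0.743, -0.0], [0.743, 0.669, -0.0], [0.0, -0.0, -1.0]]
force: [0.8, -0.1, 0.4]
opening: 0.005
grasp_force: 0.0
```

```bash
python3 -m jog '[[0,0,0,-0.03,0,0,0],[0,0,0,-0.07,0,0,0],[0.5,0.03,0,-0.12,0,0,0],[0.7,0.03,0,-0.17,0,0,0],[0.7,0.03,0,-0.2,0,0,0],[0.7,0.03,0,-0.2,0,0,0],[0.7,0.03,0,-0.2,0,0,0]]'
python3 - <<'E'
from h import *
im,d=cap('wrist','w6');np.save('d6.npy',d)
tips('wrist',['dimmer','lever_grip','lever_tip','marker_tab'])
cv2.imwrite('pics/w6c.png',cv2.resize(im[:260,100:450],None,fx=2.2,fy=2.2))
E
python3 dm.py 6
```

```text
time_s: 16.7
position: [0.5165, 0.3034, 0.2871]
tcp_rot: [[-0.669, 0.743, -0.002], [0.743, 0.669, -0.001], [0.001, -0.002, -1.0]]
force: [-0.0, 0.3, -0.2]
opening: 0.491
grasp_force: 0.0
wrist dimmer [([0.5374, 0.227, -0.0001], 0.88)]
wrist lever_grip [([0.5355, 0.2822, 0.0935], 0.84)]
wrist lever_tip [([0.5245, 0.3001, 0.0572], 0.57)]
wrist marker_tab [([0.4997, 0.1715, 0.0583], 0.51)]
box ((537.636962890625, 246.68606567382812), (167.91566467285156, 190.16714477539062), 1.1957730054855347)
marker 100 [0.519  0.1899] ((573.3482666015625, 240.4605255126953), (273.01983642578125, 7.508491516113281), 42.05488586425781)
grip 280 ((0.5363857746124268, 0.27988964319229126), 0.011773834004998207)
hub 0.060456076632537964 ((0.5752240419387817, 0.2395462989807129), 0.007802295032888651)
pivot box [0.5826 0.2476] yaw 1.1957730054855347
marker (np.float64(40.992882874968814), np.float64(0.0859235741387374)) grip (np.float64(-36.100813730153476), np.float64(0.056384955226431575))
hub based: marker (np.float64(40.21828145302115), np.float64(0.07501963003593205)) grip (np.float64(-47.284714849554234), np.float64(0.05599996813469903))
```

View pics/w6c.png

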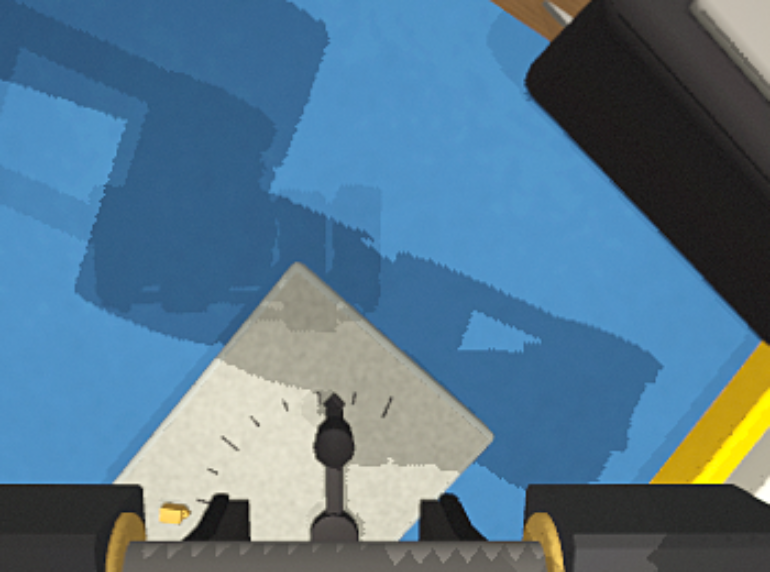

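The knob is still at (333,440) in the crop, unmoved, yet the fingers closed fully. I'll check the earlier side picture with the knob and fingertip positions projected onto it.

```bash
python3 - <<'E'
from h import *
im=cv2.imread('pics/sd5.png');x0,y0=195,195
K=10
c=cv2.resize(im[y0:y0+58,x0:x0+78],None,fx=K,fy=K,interpolation=cv2.INTER_CUBIC)
for p,col in(((.5368,.280,.106),(0,0,255)),((.5368,.280,.060),(0,0,255)),((.5374,.2815,.0773),(0,255,0)),((.5374,.2815,.0964),(0,255,0)),((.5838,.2286,.06),(255,0,255))):
    q=(proj('side',[p])[0]-[x0,y0]+.5)*K;print(p,q);cv2.circle(c,tuple(int(t) for t in q),6,col,2)
cv2.imwrite('pics/c5b.png',cv2.convertScaleAbs(c,alpha=1.8,beta=20))
im=cv2.imread('pics/w6.png');d=np.load('d6.npy');v,u=np.mgrid[170:230,225:285]
P=unproj('wrist',np.c_[u.ravel(),v.ravel()],d=d[v,u].ravel())
k=(np.hypot(P[:,0]-.5365,P[:,1]-.28)<.016)&(P[:,2]<.12)&(P[:,2]>.05);print(np.histogram(P[k][:,2],bins=np.arange(.05,.121,.005)))
E
```

```text
(0.5368, 0.28, 0.106) [455.9955 568.0908]
(0.5368, 0.28, 0.06) [453.8107 727.4747]
(0.5374, 0.2815, 0.0773) [451.3063 672.8626]
(0.5374, 0.2815, 0.0964) [452.1848 606.3943]
(0.5838, 0.2286, 0.06) [269.6175 562.3857]
(array([  0,  24,  26,   1,   9,  10,  12,  11,  14,  15, 178, 102,   0,
         0]), array([0.05 , 0.055, 0.06 , 0.065, 0.07 , 0.075, 0.08 , 0.085, 0.09 ,
       0.095, 0.1  , 0.105, 0.11 , 0.115, 0.12 ]))
```

View pics/c5b.png

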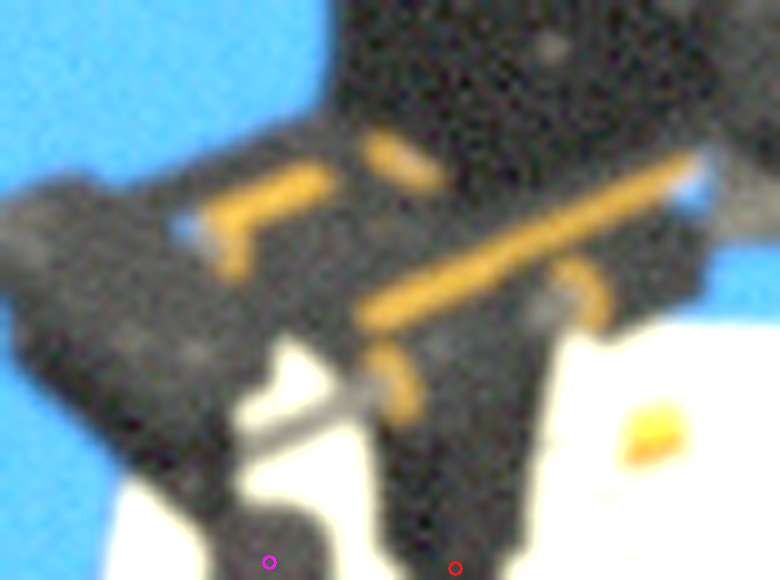

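```bash
python3 -m jog '[[0.6,-0.02,0,0.05,0,0,0],[0.6,-0.031,0,0.1,0,0,0],[0.6,-0.031,0,0.14,0,0,0],[0.6,-0.031,0,0.17,0,0,0],[0.6,-0.031,0,0.19,0,0,0],[0.6,-0.031,0,0.2,0,0,0],[0.6,-0.031,0,0.2,0,0,0],[0.6,-0.031,0,0.2,0,0,0]]'
python3 -m jog '[[0.35,0,0,0,0,0,0],[0.35,0,0,0,0,0,0],[0.25,0,0,0,0,0,0]]'
python3 -m jog '[[0.2,0,0,0,0,0,0],[0.2,0,0,0,0,0,0],[0.2,0,0,0,0,0,0]]'
```

```text
time_s: 17.95
position: [0.5389, 0.281, 0.0893]
tcp_rot: [[-0.669, 0.743, 0.002], [0.743, 0.669, 0.001], [-0.001, 0.002, -1.0]]
force: [0.0, 0.3, -0.1]
opening: 0.597
grasp_force: 0.0
time_s: 18.32
position: [0.5384, 0.2808, 0.0889]
tcp_rot: [[-0.669, 0.743, 0.001], [0.743, 0.669, 0.0], [-0.0, 0.001, -1.0]]
force: [-0.1, 0.5, 0.7]
opening: 0.345
grasp_force: 0.0
time_s: 18.7
position: [0.5382, 0.2808, 0.0884]
tcp_rot: [[-0.669, 0.743, -0.0], [0.743, 0.669, -0.0], [0.0, -0.0, -1.0]]
force: [0.1, -0.6, 0.2]
opening: 0.205
grasp_force: 0.0
```

```bash
python3 -m jog '[[0.2,0,-0.004,0,0,0,0],[0.2,0,-0.008,0,0,0,0],[0.2,-0.001,-0.012,0,0,0,0],[0.2,-0.001,-0.012,0,0,0,0]]'
python3 - <<'E'
from h import *
im,d=cap('wrist','w7')
for c in('scene','side'):cap(c,c+'7');tips(c,['lever_grip','lever_tip'])
E
```

```text
time_s: 19.2
position: [0.5296, 0.2716, 0.0884]
tcp_rot: [[-0.669, 0.743, -0.0], [0.743, 0.669, -0.0], [0.0, -0.0, -1.0]]
force: [-0.3, -0.4, 0.4]
opening: 0.197
grasp_force: 0.0
scene lever_grip [([0.5377, 0.2777, 0.087], 0.7)]
scene lever_tip [([0.5181, 0.2985, 0.0582], 0.72), ([0.5058, -0.2366, 0.0583], 0.24)]
side lever_grip [([0.5346, 0.2801, 0.0916], 0.94)]
side lever_tip [([0.5212, 0.2955, 0.0553], 0.85)]
```

```bash
python3 - <<'E'
from h import *
for c in('scene','side'):
    im,d=viewer.capture(c);v,u=np.mgrid[0:384,0:512];m=d>0
    P=unproj(c,np.c_[u[m],v[m]],d=d[m]);k=(np.hypot(P[:,0]-.533,P[:,1]-.276)<.07)&(P[:,2]>.052)&(P[:,2]<.15)
    Q=P[k]
    print(c,k.sum())
    for a in np.arange(.05,.15,.01):
        q=Q[(Q[:,2]>=a)&(Q[:,2]<a+.01)]
        if len(q):print('%.2f'%a,len(q),q.min(0)[:2],q.mean(0)[:2],q.max(0)[:2])
    cv2.imwrite(f'pics/{c}8.png',im)
a=cv2.imread('pics/side8.png')[215:290,200:290];b=cv2.imread('pics/scene8.png')[225:285,300:372]
cv2.imwrite('pics/c8.png',np.hstack([cv2.resize(x,(400,340),interpolation=cv2.INTER_CUBIC) for x in(a,b)]))
E
```

```text
scene 146
0.05 68 [0.5422 0.2238] [0.5625 0.2536] [0.5912 0.2784]
0.06 48 [0.5447 0.2187] [0.5726 0.2403] [0.5907 0.2809]
0.07 8 [0.5426 0.2694] [0.5465 0.2745] [0.5485 0.2798]
0.08 5 [0.5398 0.2675] [0.5446 0.2715] [0.5488 0.2775]
0.09 2 [0.5494 0.2752] [0.5496 0.2758] [0.5498 0.2764]
0.10 4 [0.5422 0.2818] [0.5439 0.2836] [0.5459 0.2854]
0.11 4 [0.5368 0.2809] [0.5427 0.2842] [0.5457 0.2914]
0.12 1 [0.5473 0.28  ] [0.5473 0.28  ] [0.5473 0.28  ]
0.14 6 [0.5219 0.2488] [0.5258 0.2526] [0.529 0.257]
side 602
0.05 64 [0.5225 0.2272] [0.5588 0.2597] [0.5925 0.2946]
0.06 134 [0.5226 0.2206] [0.5613 0.2548] [0.592  0.2951]
0.07 32 [0.5276 0.2817] [0.5374 0.2866] [0.5475 0.2917]
0.08 39 [0.5278 0.2802] [0.5374 0.2862] [0.5476 0.2909]
0.09 31 [0.5264 0.2749] [0.5366 0.2867] [0.5475 0.2911]
0.10 54 [0.5263 0.2696] [0.5369 0.2834] [0.5483 0.293 ]
0.11 61 [0.5119 0.2561] [0.5309 0.2749] [0.5505 0.2905]
0.12 68 [0.5104 0.257 ] [0.5304 0.2732] [0.5507 0.2915]
0.13 62 [0.5102 0.2581] [0.5278 0.2739] [0.5505 0.2933]
0.14 57 [0.5087 0.2592] [0.5307 0.2789] [0.5525 0.2937]
```

View pics/c8.png

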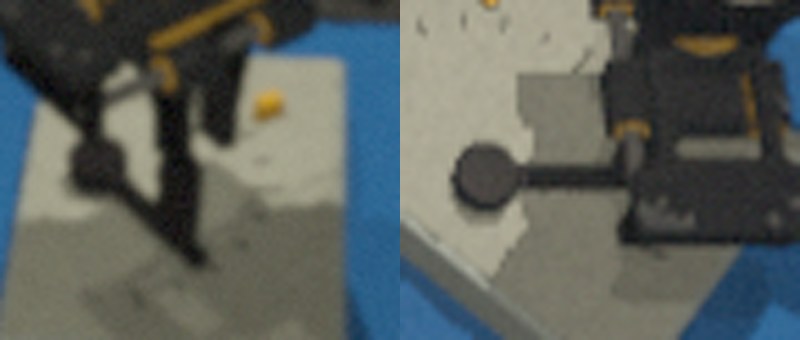

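The fingers end at about z 0.106–0.11, just above the knob, so the real fingertips sit roughly 20 mm behind the reported TCP rather than 11 mm ahead. The first, short grip fits that too. I'll open, recentre and go about 27 mm lower, which is safe under either reading.

```bash
python3 -m jog '[[0.6,0,0.006,0,0,0,0],[0.6,0.001,0.012,0,0,0,0],[0.6,0.001,0.012,0,0,0,0],[0.6,0.001,0.012,0.01,0,0,0],[0.6,0.001,0.012,0.018,0,0,0],[0.6,0.001,0.012,0.026,0,0,0],[0.6,0.001,0.012,0.026,0,0,0]]'
python3 -m jog '[[0.3,0,0,0,0,0,0],[0.2,0,0,0,0,0,0],[0.15,0,0,0,0,0,0],[0.15,0,0,0,0,0,0],[0.15,0,0,0,0,0,0]]'
```

```text
time_s: 20.52
position: [0.5374, 0.2804, 0.0613]
tcp_rot: [[-0.669, 0.743, -0.002], [0.743, 0.669, -0.001], [0.001, -0.002, -1.0]]
force: [0.3, 0.2, -0.0]
opening: 0.597
grasp_force: 0.0
time_s: 21.15
position: [0.5379, 0.2806, 0.0627]
tcp_rot: [[-0.669, 0.743, -0.001], [0.743, 0.669, -0.0], [0.0, -0.001, -1.0]]
force: [-0.8, 0.5, 3.2]
opening: 0.255
grasp_force: 30.0
```

Gripped: opening 22 mm, 30 N. Now the arc.

```bash
python3 -m jog '[[0.15,-0.0004,-0.0073,0,0,0,-6],[0.15,-0.0015,-0.0145,0,0,0,-12],[0.15,-0.0034,-0.0215,0,0,0,-18],[0.15,-0.0059,-0.0284,0,0,0,-24],[0.15,-0.0092,-0.0349,0,0,0,-30],[0.15,-0.0132,-0.041,0,0,0,-36],[0.15,-0.0178,-0.0467,0,0,0,-42],[0.15,-0.0229,-0.0519,0,0,0,-48],[0.15,-0.0286,-0.0565,0,0,0,-54],[0.15,-0.0347,-0.0605,0,0,0,-60],[0.15,-0.0412,-0.0638,0,0,0,-66],[0.15,-0.048,-0.0664,0,0,0,-72],[0.15,-0.055,-0.0683,0,0,0,-78],[0.15,-0.0619,-0.0694,0,0,0,-83.7],[0.15,-0.0619,-0.0694,0,0,0,-83.7],[0.15,-0.0619,-0.0694,0,0,0,-83.7]]'
python3 -m jog '[[0.4,0,0,0,0,0,0],[0.6,0,0,0,0,0,0],[0.6,0,0,0,0,0,0],[0.6,0,0,-0.03,0,0,0],[0.6,0,0,-0.07,0,0,0],[0.6,0,0,-0.12,0,0,0],[0.6,0,0,-0.17,0,0,0],[0.6,0.02,0,-0.21,0,0,0],[0.6,0.05,0,-0.24,0,0,0],[0.6,0.05,0,-0.24,0,0,0],[0.6,0.05,0,-0.24,0,0,0]]'
cat >> dm.py <<'E'
pv=np.array([.5838,.2286])
E
python3 - <<'E'
from h import *
s=bot.read_state();print(s['joint_positions'])
im,d=cap('wrist','w9');np.save('d9.npy',d);tips('wrist',['lever_grip','lever_tip','marker_tab','dimmer'])
for c in('scene','side'):cap(c,c+'9');tips(c,['lever_grip','lever_tip','marker_tab'])
E
```

```text
time_s: 23.15
position: [0.5262, 0.1873, 0.0626]
tcp_rot: [[-0.812, -0.584, -0.004], [-0.584, 0.812, -0.002], [0.004, 0.001, -1.0]]
force: [-4.4, -4.7, 5.1]
opening: 0.256
grasp_force: 30.0
time_s: 24.52
position: [0.4876, 0.1594, 0.3018]
tcp_rot: [[-0.812, -0.583, -0.0], [-0.583, 0.812, 0.0], [-0.0, 0.0, -1.0]]
force: [0.8, 0.3, -0.5]
opening: 0.598
grasp_force: 0.0
[   5.5912   15.1514   90.3073    0.0216   74.5483 -120.1045]
wrist lever_grip []
wrist lever_tip [([0.5075, 0.1777, 0.0577], 0.76), ([0.4365, -0.0064, 0.0029], 0.64)]
wrist marker_tab [([0.4947, 0.164, 0.0586], 0.58)]
wrist dimmer [([0.5359, 0.2253, 0.0026], 0.71)]
scene lever_grip [([0.5283, 0.1851, 0.0858], 0.59)]
scene lever_tip [([0.5083, 0.1775, 0.0584], 0.81)]
scene marker_tab []
side lever_grip [([0.5265, 0.1852, 0.0884], 0.6), ([0.4803, -0.2475, -0.0021], 0.48)]
side lever_tip [([0.505, 0.172, 0.0549], 0.6)]
side marker_tab [([0.4982, 0.1706, 0.0597], 0.62), ([0.5064, 0.1727, 0.0531], 0.41)]
```

View pics/w9.png

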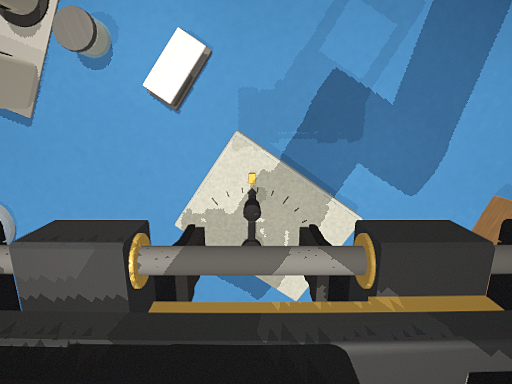

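The lever (252,210) points straight at the brass tab (252,178), so the two look aligned. I'll measure how closely.

```bash
python3 - <<'E'
from h import *
im=cv2.imread('pics/w9.png').astype(int);d=np.load('d9.npy')
v,u=np.mgrid[150:243,225:280];uv=np.c_[u.ravel(),v.ravel()];I=im[v,u].reshape(-1,3);D=d[v,u].ravel()
P=unproj('wrist',uv,d=D);g=I.mean(1)
M=unproj('wrist',uv[(I[:,2]-I[:,0]>60)&(v.ravel()<190)],z=.058)[:,:2]
G=unproj('wrist',uv[(P[:,2]>.1)&(P[:,2]<.112)],z=.106)[:,:2];gc=np.array(cv2.minEnclosingCircle(G.astype(np.float32))[0])
def A(p,q):return np.degrees(np.arctan2(*(p-q)[::-1]))%360
pv=np.array([.5838,.2286]);dk=(g<70)&(P[:,2]<.075)&(P[:,2]>.05)
L=unproj('wrist',uv[dk],z=.058)[:,:2];r=np.hypot(*(L-pv).T)
print('n',len(M),len(G),'marker',M.mean(0),A(M.mean(0),pv),np.hypot(*(M.mean(0)-pv)),'grip',gc,A(gc,pv),np.hypot(*(gc-pv)))
for a,b in((.083,.1),(.075,.1),(.02,.05),(0,.02)):
    t=(r>a)&(r<b)
    if t.sum()>2:print(a,t.sum(),L[t].mean(0),A(L[t].mean(0),pv))
# all in-image bearing: marker relative to grip
T=L[r>.083].mean(0);print('tip->marker dir',A(M.mean(0),T),'grip->marker',A(M.mean(0),gc))
np.set_printoptions(linewidth=200)
for row in range(170,242,3):
    x=np.arange(235,270);gg=im[row,235:270];br=x[(gg[:,2]-gg[:,0]>60)];bk=x[gg.mean(1)<70]
    print(row,'brass',br.mean() if len(br) else '-','dark',(bk.mean(),len(bk)) if len(bk) else '-')
E
```

```text
n 86 262 marker [0.4974 0.1661] 215.8733656581616 0.10658184112128102 grip [0.5254 0.186 ] 216.1269147783662 0.07229503302325263
0.083 45 [0.5134 0.1779] 215.73718242980695
0.075 70 [0.5153 0.1796] 215.58759081513668
0.02 110 [0.5587 0.2092] 217.61920063179
0 61 [0.5726 0.219 ] 220.55606302417362
tip->marker dir 216.47059585331888 grip->marker 215.33877603418384
170 brass - dark -
173 brass 251.5 dark -
176 brass 252.0 dark -
179 brass 251.5 dark -
182 brass 251.5 dark -
185 brass 251.5 dark -
188 brass - dark -
191 brass - dark (np.float64(252.28571428571428), 7)
194 brass - dark (np.float64(252.0), 7)
197 brass - dark (np.float64(252.0), 7)
200 brass - dark (np.float64(252.0), 9)
203 brass - dark (np.float64(251.5), 14)
206 brass - dark (np.float64(252.0), 15)
209 brass - dark (np.float64(251.5), 16)
212 brass - dark (np.float64(251.5), 18)
215 brass - dark (np.float64(252.0), 17)
218 brass - dark (np.float64(251.5), 12)
221 brass - dark (np.float64(251.5), 6)
224 brass - dark (np.float64(251.5), 6)
227 brass - dark (np.float64(251.0), 7)
230 brass - dark (np.float64(251.0), 7)
233 brass - dark (np.float64(251.0), 7)
236 brass - dark (np.float64(251.0), 7)
239 brass - dark (np.float64(251.0), 9)
```

The tip bears 215.7° and the marker 215.9°, so they are in line, and the canister was checked after release. The gripper is clear, so I'll hand in.

```bash
python3 -c "
from h import *
tips('scene',['canister','label','clip_jar','stapler','punch'])
print(workorder.hand_in())"
```

```text
scene canister [([0.4776, -0.24, 0.0078], 0.92), ([0.5587, -0.222, 0.0625], 0.74)]
scene label [([0.5063, -0.237, 0.0569], 0.94)]
scene clip_jar [([0.4738, -0.133, -0.0025], 0.8)]
scene stapler [([0.5524, -0.3474, -0.003], 0.83)]
scene punch [([0.4376, -0.0046, -0.0], 0.67)]
the job is handed in; nothing more can be done
None
```

The job is handed in: the canister stands centred on its pad with its label facing the window to within about 1–2°, the lever lines up with the brass marker to within about 1°, and the marker, jar, stapler and hole punch show no movement beyond measurement error.

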